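Pin a solder stencil jig into line

ROBOT

A 6-joint arm with a two-finger parallel gripper is mounted at the origin on the work surface. World frame = base frame: x ahead of the robot, y to its left, z up, the work surface at z = 0. Lengths are in m, angles in rad, forces in N, time in s.
With the tool pointing down it reaches from about 0.325 to 1 m from the base axis. Payload 5.1 kg.
Tool frame: the origin (TCP) lies on the centre line of the jaws, within the pads' length; the fingertips stand 22 mm ahead of it and the grasp point (between the pads) lies 3 mm ahead of it; z points along the fingers, y is the line along which they close (so a half turn about z gives the same grasp; the last joint's range is limited). The gripper opens to 85 mm and grips with 20 to 120 N. Pads are 22 mm wide; open, the fingers measure 114 mm over their backs; the gripper's body (76 mm by 85 mm) begins 54 mm behind the grasp point. The pads swing forward as they close: fully open they stand 13 mm farther back than shut.
Start: joints at [-0.083, 0.124, 1.65, -0, 1.367, -0.083], TCP at [0.65, -0, 0.223] pointing down, gripper open.
Joint ranges: [-2.61, 2.61], [-1.02, 2.33], [0.03, 2.71], [-1.35, 4.49], [0.32, 2.68], [-2.91, 2.91]. Speed limits (rad/s): [2.57, 2.57, 3.14, 3.14, 3.14, 3.14].

INTERFACE

Orientations are given as a unit quaternion [w, x, y, z].
In Python, from bench import bot, eyes gives the robot as it stands.
- The arm moves only by the tool step_arm, never from a script. Its argument "increments" is a list of rows, each a list of 5 numbers: the shift along the tool's x, y, z in m, then the turn about the tool's z in degrees, then the closure, from 0 (fully open) to 1 (shut). In form: [[tx, ty, tz, twist, gripper], ...]. A call has 1 to 12 rows; each row is the pose to reach, as a shift and turn from the pose commanded when the call began, along the tool's axes at that moment; what a row does not reach only later rows make up. A row lasts 1/12 s, in which the tool goes at most 41.7 mm and 7.16 degrees, less where a joint would pass 70% of its speed; a pose out of reach is approached as far as the arm can. A call with a gripper value outside its range is refused whole. The fingers move at their own pace and stop on an object; "force" is the grip in N (left out, the last holds). Time passes only in rows, so rows that repeat a pose let the fingers close. It gives the time, the measured TCP pose, the force, the opening and the grip force at its end, in the units of the state.
- bot.observe(): the state, without advancing time (a new reading comes with each control period).
- eyes.grab_frame(name): name is "scene" or "side" or "wrist"; returns a dict with "frame" (400x640x3 uint8, blue, green, red), "intrinsics" (3x3 intrinsics, pixels), "origin" and "rotation" of the camera in the world; the wrist camera has in their place "hand_eye" (4x4, takes a point from camera to tool coordinates, whose origin is the TCP and whose axes are the flange's). Camera axes: x right, y up, looking along -z (the intrinsics and any distortion apply to the point x, -y, -z); pixel columns grow to the right and rows downward; lengths in m; the calibration is good to about 2 mm. A picture is of the moment at which its call begins: read the wrist's pose just before it. There is no depth.
- bot.close_job(): hands the job in; it is judged then, once.
The state is a dict: "time": time; "joint_pos": joint angles; "dq": joint speeds; "joint_torque": joint torques, N m; "ee_pos": TCP position; "ee_rot": TCP orientation; "force": force on the tool from outside, world axes, zero at the start; "ft_torque": the same for the moment, N m; "finger_gap": finger opening in m; "finger_force": force on a finger pad.
Only numpy, scipy, OpenCV 4.12 (cv2) and the standard library are available. Lean on these libraries where they do the work, as an engineer would, in place of code of your own. Each camera call takes 0.05 s, during which the arm holds its last target. There are 200 camera calls.

TASK

The board carrier and the stencil frame of the solder jig have swung out of line on their dowel. Take the red-handled tapered pin from its holder, work its tip by feel through the frame, the hidden carrier and the base, and drive it firmly but gently fully home against the stiff backing plug, so that the pin (not the gripper) pulls the holes into line; leave it standing there. If it lands on a plate do not lean on it but shift it a little and try again, and leave the bottle, spool and cup alone.

Things in the scene. Friction and masses are not known exactly. Their poses are not given: they have to be found in the camera images.
- jig: Stencil jig, fixed: dark steel base block 100 x 180 x 32 mm (x, y, z), origin at the centre of its underside. On it lie two plates that swing on one dowel. Base and both plates each have one round through hole, 15 mm across, its edge hardly broken, 120 mm from the dowel. The plates start swung to the jig's +x or -x side independently, and stay where they are left.
- dowel (a point): Top centre of the brass dowel head (18 mm across), 47.5 mm above the bench, at jig x 0, y -60 mm. Both plates turn about it, up to 13 mm each way at their holes; 2.5 to 4 N sideways at the hole moves a plate, a little more if fast.
- bore (a point): Point on the axis of the base's hole, jig x 0, y +60 mm, at the level of the frame's top face (43.5 mm above the bench). The pin must end on this vertical axis. Sideways load adds drag. A stiff brass backing plug fills the bore, its top 14 mm above the bench: the pin's tip must push it down 8.5 mm, against about 14 N all the way; it stays where it is pushed.
- frame_hole (a point): Centre of the hole of the upper plate at its top face, 43.5 mm above the bench: aluminium stencil frame 82 x 160 x 5 mm with a window. It starts up to 6 mm to the jig's +x or -x side of the bore.
- carrier_level (a point): Point on the bore's axis at the carrier's top face, 38.2 mm above the bench; fixed to the base. The carrier, the black plate below the frame (86 x 164 x 6 mm), has its hole up to 11 mm to the jig's +x or -x of here, not measured: feel for it. A tip on the carrier stops here; in the hole it sinks further, and at 33 to 36 mm height it drags the carrier along when moved sideways.
- holder: Fixed wooden block 60 x 60 x 46 mm, origin at the centre of its underside, with an upright hole 19 mm across in which the pin starts, its collar resting on the block (tip 8 mm above the bench). A darker, lower fixed block with copper iron tips stands on the other side of the jig.
- pin: Tapered pin, 80 mm long, 65 to 105 g; origin at the tip's centre, z along the pin to its handle. Steel taper 9 mm across at the tip, 13.4 mm at 20 mm; 13.4 mm shank up to 38 mm; collar 24 mm across, 38 to 42 mm; red round handle 16 mm across, 42 to 80 mm. The tip passes a hole whose centre is within about 3 mm.
- pin_collar (a point): Centre of the underside of the pin's collar, 38 mm above the tip. The pin is home when this lies on the frame (tip then 5.5 mm above the bench), where it stops though the push grows. It takes 15 to 23 N down at the end; a soft arm lags. The pin does not drop home by its weight. Keep the push under 30 N, or the plates are spoilt (45 N in all on the touching faces).
- bottle: Blue solvent bottle 60 mm across, 120 mm high, loose; origin at the centre of its underside. Leave alone.
- spool: Copper solder spool 52 mm across, 40 mm high, loose; origin at the centre of its underside. Leave alone.
- cup: White plastic cup 68 mm across, 70 mm high, loose; origin at the centre of its underside. Leave alone.
Mind the look-alikes: they are no part of the job. Of the things that look like the pin, the middle-sized one is meant.

How it is judged:
By the outcome, as a careful person would: the job done as asked, in the order asked, and still so for the second after the job is handed in, with the robot touching nothing.
It also fails if it takes over 72 s, if anything falls off the work surface, if the arm or the gripper's body presses on something with over 40 N, if the wrist force passes 120 N, or if a joint passes its speed limit or range.

## Working session

There is one attempt and no reset: what is moved stays moved. The work goes in short steps, Python scripts to look and compute and a tool call to move; the robot and the scene stay as the last step left them, time stands still between calls to the robot, and variables do not carry over. Pictures are saved under pics/ and viewed, at most 10 in all, crops included, and the job is handed in when it is done.

Besides the shell and the picture viewer there is one more tool, called by a JSON object that holds its "method" and its "body". step_arm: Moves the arm, as the interface text tells. Its arguments: {"type":"object","properties":{"increments":{"type":"array","items":{"type":"array","items":{"type":"number"}}},"force":{"type":"number"}},"required":["increments"]}

```bash
mkdir -p pics; ls; cat > h.py <<'E'
import numpy as np, cv2
from bench import bot, eyes
from scipy.spatial.transform import Rotation as R
def grab(name, save=None):
    s=bot.observe(); f=eyes.grab_frame(name)
    if name=="wrist":
        w,x,y,z=s["ee_rot"]; Rt=R.from_quat([x,y,z,w]).as_matrix(); H=np.array(f["hand_eye"])
        f["origin"]=Rt@H[:3,3]+np.array(s["ee_pos"]); f["rotation"]=Rt@H[:3,:3]
    f["origin"]=np.array(f["origin"]);f["rotation"]=np.array(f["rotation"]);f["K"]=np.array(f["intrinsics"])
    if save: cv2.imwrite("pics/"+save,f["frame"])
    return f
def ray(f,u,v):
    d=np.linalg.inv(f["K"])@[u,v,1]; d=f["rotation"]@[d[0],-d[1],-d[2]]
    return f["origin"],d
def onz(f,u,v,z):
    o,d=ray(f,u,v); return o+d*(z-o[2])/d[2]
def proj(f,p):
    q=f["rotation"].T@(np.array(p)-f["origin"]); q=f["K"]@[q[0],-q[1],-q[2]]; return q[:2]/q[2]
def tri(a,b):
    (o1,d1),(o2,d2)=a,b
    t=np.linalg.lstsq(np.c_[d1,-d2],o2-o1,rcond=None)[0]; p=o1+d1*t[0];q=o2+d2*t[1]
    return (p+q)/2,np.linalg.norm(p-q)
E
python3 - <<'E'
from h import *
print(bot.observe())
fs=[grab(n,n+"0.png") for n in("scene","side")]
for f in fs: print({k:v for k,v in f.items() if k!="frame"})
E
```

```text
pics
{'time': 0.0, 'joint_pos': array([-8.25920895e-02,  1.24481192e-01,  1.65168039e+00, -1.03584728e-05,
        1.36752107e+00, -8.25950137e-02]), 'dq': array([ 0.0010278 ,  0.00032475,  0.00153903, -0.00112473, -0.000499  ,
       -0.0001441 ]), 'joint_torque': array([ 3.96925461e-04, -4.23608243e+01, -3.65454090e+01,  2.94756808e-05,
        6.89593100e-03,  2.82237529e-06]), 'ee_pos': array([6.49361923e-01, 2.60013175e-05, 2.21364751e-01]), 'ee_rot': array([-7.94089602e-04,  7.07104618e-01,  7.07108172e-01, -6.79315119e-04]), 'force': array([-0.20095952, -0.53993094, -0.01904656]), 'ft_torque': array([0.04073416, 0.01542565, 0.02059647]), 'finger_force': 0.0, 'finger_gap': 0.08510550687963214}
{'intrinsics': array([[385.64929009,   0.        , 318.4652398 ],
       [  0.        , 385.64929009, 193.27973374],
       [  0.        ,   0.        ,   1.        ]]), 'origin': array([1.14187334, 0.05301571, 0.77648173]), 'rotation': array([0.64259587, 0.21660662, 0.23973373, 0.69475165]), 'K': array([[385.64929009,   0.        , 318.4652398 ],
       [  0.        , 385.64929009, 193.27973374],
       [  0.        ,   0.        ,   1.        ]])}
{'intrinsics': array([[414.32393156,   0.        , 320.83185461],
       [  0.        , 414.32393156, 195.0804666 ],
       [  0.        ,   0.        ,   1.        ]]), 'origin': array([0.0702192 , 0.5388146 , 0.54690826]), 'rotation': array([-0.349131  , -0.17577262,  0.43627506,  0.81047863]), 'K': array([[414.32393156,   0.        , 320.83185461],
       [  0.        , 414.32393156, 195.0804666 ],
       [  0.        ,   0.        ,   1.        ]])}
```

```bash
python3 - <<'E'
s=open('h.py').read()
s=s.replace('''f["rotation"]=np.array(f["rotation"]);''','''f["rotation"]=np.array(f["rotation"])
    if f["rotation"].shape==(4,): f["rotation"]=R.from_quat(np.roll(f["rotation"],-1)).as_matrix()
    ''')
open('h.py','w').write(s)
E
python3 -c "
from h import *
f=grab('scene');print(onz(f,320,200,0));f=grab('side');print(onz(f,320,200,0))"
```

```text
[0.56510652 0.00486075 0.        ]
[ 0.63507406 -0.01880648  0.        ]
```

View pics/scene0.png

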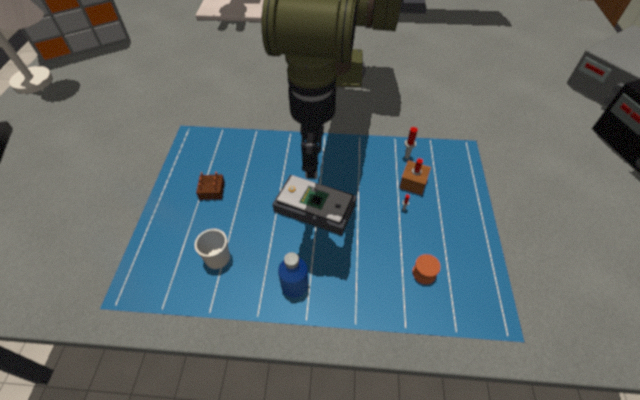

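View pics/side0.png

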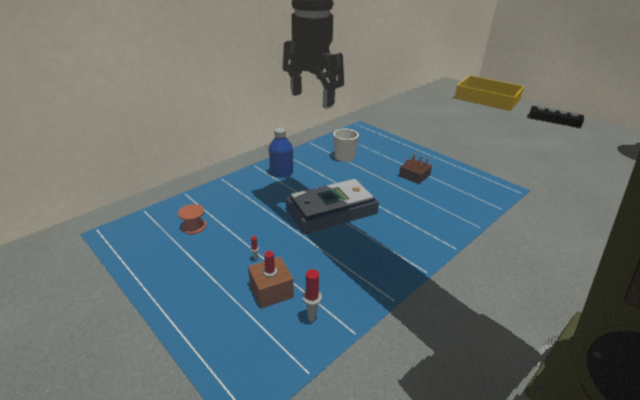

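Scene view: brass dowel at (292,190), hole dark spot at (338,206), holder pin handle top at (419,162), big look-alike at (411,135), small one at (406,200). Side view: pin top (269,254), hole (308,203), dowel (356,189).

```bash
python3 - <<'E'
from h import *
a=grab('scene');b=grab('side')
for n,p,q,z in (("dowel",(292,190),(356,189),.0475),("hole",(338,206),(308,203),.0435),("pintop",(419,161),(269,254),.088),("big",(412,129),(313,272),.1),("small",(407,197),(254,238),.04)):
    t,e=tri(ray(a,*p),ray(b,*q)); print(n,t.round(4),round(e,4),onz(a,*p,z).round(4),onz(b,*q,z).round(4))
# red blobs
for n,f in (("scene",a),("side",b)):
    h=cv2.cvtColor(f["frame"],cv2.COLOR_BGR2HSV)
    m=(((h[...,0]<4)|(h[...,0]>175))&(h[...,1]>190)&(h[...,2]>70)).astype(np.uint8)
    k,_,st,c=cv2.connectedComponentsWithStats(m)
    print(n,[(st[i].tolist(),c[i].round(1).tolist()) for i in range(1,k) if st[i,4]>15])
E
```

```text
dowel [ 0.5693 -0.0642  0.0413] 0.0036 [ 0.5755 -0.0617  0.0475] [ 0.5632 -0.0592  0.0475]
hole [0.6058 0.049  0.0375] 0.0047 [0.6117 0.0509 0.0435] [0.5992 0.0521 0.0435]
pintop [0.4919 0.2389 0.0844] 0.002 [0.4959 0.2388 0.088 ] [0.4883 0.2403 0.088 ]
big [0.3993 0.2258 0.1016] 0.0007 [0.3978 0.2264 0.1   ] [0.4004 0.2243 0.1   ]
small [0.577  0.2104 0.0499] 0.0035 [0.5703 0.2141 0.04  ] [0.5866 0.2021 0.04  ]
scene [([589, 65, 11, 7, 20], [593.8, 68.1]), ([409, 128, 8, 16, 72], [412.1, 134.7]), ([416, 159, 6, 13, 37], [418.2, 164.3])]
side []
```

```bash
python3 - <<'E'
from h import *
f=grab('wrist','w0.png');print(f["origin"],f["rotation"].round(3),f["K"][0],[k for k in f])
print(f["hand_eye"])
E
```

```text
[0.6496997  0.07046209 0.37339226] [[ 1.     0.     0.   ]
 [-0.     0.96   0.279]
 [-0.    -0.279  0.96 ]] [311.25759648   0.         320.04169929] ['frame', 'intrinsics', 'hand_eye', 'origin', 'rotation', 'K']
[[-3.54561260e-04  9.60291607e-01  2.78998034e-01  7.04669105e-02]
 [ 9.99999903e-01  4.13630043e-04 -1.52847794e-04 -1.98347558e-04]
 [-2.62180423e-04  2.78997953e-01 -9.60291661e-01 -1.51181997e-01]
 [ 0.00000000e+00  0.00000000e+00  0.00000000e+00  1.00000000e+00]]
```

View pics/w0.png

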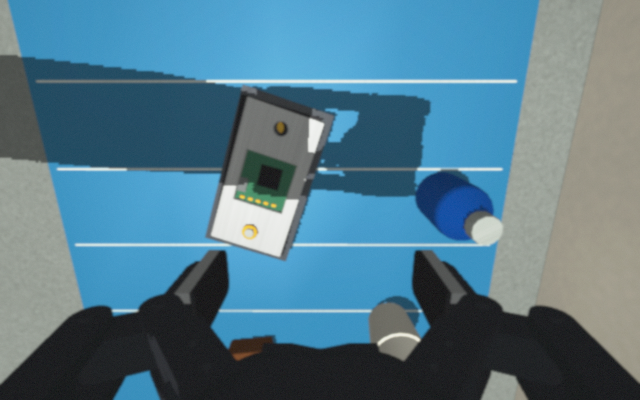

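Wrist view: frame hole at (281,128), dowel head at (250,231), frame's outline (white/grey) over the dark base that shows on left/top/right.

```bash
python3 - <<'E'
from h import *
f=grab('wrist')
d=onz(f,250,231,.0475);h=onz(f,281,128,.0435);print(d,h,np.linalg.norm((h-d)[:2]))
E
```

```text
[ 0.57081902 -0.06249653  0.0475    ] [0.60921184 0.05048971 0.0435    ] 0.11933104792905247
```

{"method": "step_arm", "body": {"increments": [[0,-0.02,0,0,0],[0.0,-0.045,0,0,0],[0.0,-0.045,0,0,0],[0.0,-0.045,0,0,0]]}}

```text
time: 0.73
ee_pos: [0.6044, 0.0, 0.2227]
ee_rot: [0.0, 0.707, 0.707, 0.0]
force: [-0.2, -0.4, -0.0]
finger_gap: 0.0858
finger_force: 0.0
```

```bash
python3 - <<'E'
from h import *
s=bot.observe();print(s["time"],s["ee_pos"])
f=grab('wrist','w1.png')
x,y=proj(f,(.588,-.005,.043)).astype(int);print(x,y)
c=f["frame"][max(0,y-110):y+110,max(0,x-110):x+110];print(max(0,x-110),max(0,y-110))
cv2.imwrite("pics/w1c.png",cv2.resize(c,None,fx=2.7,fy=2.7,interpolation=cv2.INTER_CUBIC))
E
```

```text
0.7333 [6.04398221e-01 3.70331509e-05 2.22678297e-01]
305 180
195 70
```

View pics/w1c.png

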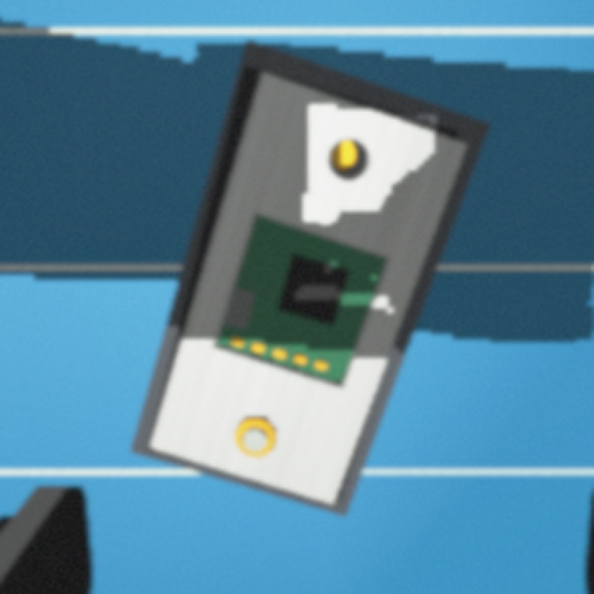

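```bash
python3 - <<'E'
from h import *
f=grab('wrist')
P=lambda u,v,z:onz(f,195+u/2.7,70+v/2.7,z)
c=[P(*q,.032)[:2] for q in ((250,42),(488,122),(345,513),(135,450))]
for i in range(4): e=c[(i+1)%4]-c[i];print(c[i].round(4),np.linalg.norm(e).round(4),np.degrees(np.arctan2(e[1],e[0])).round(2))
print("cen",np.mean(c,0)); d=P(256,438,.0475);h=P(348,158,.0435);print(d,h,np.linalg.norm((h-d)[:2]),np.degrees(np.arctan2(*(h-d)[1::-1])))
E
```

```text
[0.5716 0.0927] 0.0974 -17.75
[0.6644 0.063 ] 0.1789 -108.22
[ 0.6085 -0.1069] 0.0973 161.62
[ 0.5161 -0.0762] 0.1778 71.8
cen [ 0.59015325 -0.00687602]
[ 0.57104133 -0.0642352   0.0475    ] [0.60919745 0.04989255 0.0435    ] 0.12033715876371556 71.51376666535369
```

{"method": "step_arm", "body": {"increments": [[-0.01,0.002,0.035,0,0],[-0.02,0.005,0.075,0,0],[-0.02,0.005,0.115,0,0],[-0.02,0.005,0.137,0,0],[-0.02,0.005,0.137,0,0],[-0.02,0.005,0.137,0,0]]}}

```text
time: 1.33
ee_pos: [0.6097, -0.02, 0.0844]
ee_rot: [-0.001, 0.707, 0.707, -0.001]
force: [0.4, -0.3, 0.5]
finger_gap: 0.0855
finger_force: 0.0
```

```bash
python3 - <<'E'
from h import *
s=bot.observe();print(s["time"],s["ee_pos"])
f=grab('wrist','w2.png')
x,y=proj(f,(.6085,.0505,.0435)).astype(int);print(x,y)
y0,x0=max(0,y-40),x-40
cv2.imwrite("pics/w2c.png",cv2.resize(f["frame"][y0:y0+80,x0:x0+80],None,fx=7,fy=7,interpolation=cv2.INTER_CUBIC));print(x0,y0)
E
```

```text
1.3333 [ 0.60971994 -0.02003942  0.08435247]
318 107
278 67
```

View pics/w2c.png

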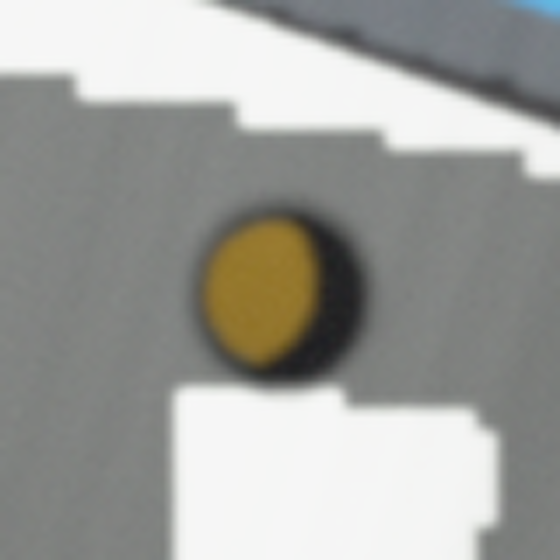

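Close view: frame hole outlined (200–367, 205–383 in the crop), brass plug seen as a lens at its left with right edge at x=320: the carrier covers the right, so it is swung to jig −x by about 4–5 mm relative to the frame hole; frame is nearly aligned with the bore. Now over to the pin.

{"method": "step_arm", "body": {"increments": [[0.0,0,-0.04,0,0.3],[0.03,-0.015,-0.075,0,0.3],[0.06,-0.03,-0.1,0,0.3],[0.095,-0.045,-0.116,0,0.3],[0.13,-0.06,-0.116,0,0.3],[0.165,-0.075,-0.116,0,0.3],[0.2,-0.09,-0.116,0,0.3],[0.225,-0.105,-0.116,0,0.3],[0.22,-0.118,-0.116,0,0.3],[0.22,-0.118,-0.116,0,0.3],[0.22,-0.118,-0.116,0,0.3]]}}

```text
time: 2.3
ee_pos: [0.4933, 0.2007, 0.205]
ee_rot: [0.002, 0.707, 0.707, 0.003]
force: [0.4, -0.0, -0.1]
finger_gap: 0.06
finger_force: 0.0
```

```bash
cat > red.py <<'E'
from h import *
def reds(f):
    h=cv2.cvtColor(f["frame"],cv2.COLOR_BGR2HSV)
    m=(((h[...,0]<4)|(h[...,0]>175))&(h[...,1]>170)&(h[...,2]>60)).astype(np.uint8)
    k,_,st,c=cv2.connectedComponentsWithStats(m)
    return [(st[i].tolist(),c[i].round(1).tolist()) for i in range(1,k) if st[i,4]>30]
E
python3 - <<'E'
from red import *
s=bot.observe();print(s["time"],s["ee_pos"])
f=grab('wrist','w3.png');print(reds(f),proj(f,(.492,.239,.088)))
cv2.imwrite("pics/w3c.png",f["frame"][40:300,200:460].repeat(2,0).repeat(2,1))
np.save('f3.npy',{k:v for k,v in f.items() if k!='frame'},allow_pickle=True)
E
```

```text
2.3 [0.49326525 0.20073193 0.20500786]
[([311, 135, 16, 19, 231], [318.0, 144.2]), ([192, 145, 38, 27, 688], [210.6, 157.6]), ([394, 164, 14, 11, 97], [400.8, 168.9])] [317.9676892 147.2994551]
```

View pics/w3c.png

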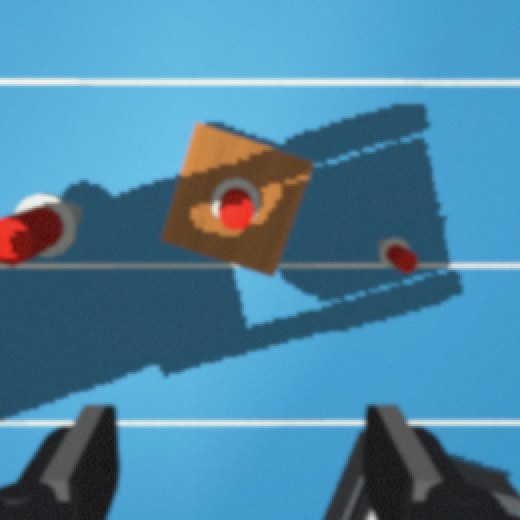

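The pin (middle-sized, in the wooden holder) has its handle top at pixel (318.5,145); big one left, small one right.

```bash
python3 - <<'E'
from red import *
f=grab('wrist');print(onz(f,318.5,145,.088))
E
```

```text
[0.49263159 0.24049363 0.088     ]
```

{"method": "step_arm", "body": {"increments": [[0.02,0,0,0,0.3],[0.04,0,0,0,0.3],[0.04,0,0,0,0.3],[0.04,0,0,0,0.3],[0.04,0,0,0,0.3]]}}

```text
time: 2.82
ee_pos: [0.4926, 0.2392, 0.2018]
ee_rot: [0.0, 0.707, 0.707, -0.0]
force: [0.4, -0.8, 0.3]
finger_gap: 0.0598
finger_force: 0.0
```

```bash
python3 - <<'E'
from red import *
s=bot.observe();print(s["time"],s["ee_pos"],s["ee_rot"])
f=grab('wrist','w4.png');r=reds(f);print(r)
g=np.load('f3.npy',allow_pickle=True).item()
b=min(r,key=lambda q:abs(q[1][0]-318))[0]
u,v=b[0]+b[2]/2, b[1]+b[3]-b[2]/2
print(u,v,onz(f,u,v,.088),tri(ray(g,318.5,145),ray(f,u,v)))
E
```

```text
2.8167 [0.49264115 0.23923651 0.20179779] [ 2.16196708e-04  7.07395862e-01  7.06817547e-01 -5.35867093e-05]
[([312, 175, 14, 22, 258], [318.6, 185.7]), ([199, 184, 35, 33, 709], [215.6, 200.1]), ([395, 199, 12, 13, 91], [400.0, 205.0])]
319.0 190.0 [0.49159862 0.24034474 0.088     ] (array([0.49203223, 0.24143965, 0.09222989]), np.float64(0.0008399429067701858))
```

{"method": "step_arm", "body": {"increments": [[0.001,-0.0006,0.02,6,0.35],[0.001,-0.0006,0.05,12,0.35],[0.001,-0.0006,0.08,18,0.35],[0.001,-0.0006,0.105,18,0.35],[0.001,-0.0006,0.12,18,0.35],[0.001,-0.0006,0.125,18,0.35],[0.001,-0.0006,0.125,18,0.35],[0.001,-0.0006,0.125,18,0.35]], "force": 60}}

```text
time: 3.53
ee_pos: [0.4922, 0.2407, 0.0775]
ee_rot: [0.0, 0.809, 0.587, 0.001]
force: [0.5, -0.8, 0.6]
finger_gap: 0.0556
finger_force: 0.0
```

{"method": "step_arm", "body": {"increments": [[0,0,0,0,0.6],[0,0,0,0,0.8],[0,0,0,0,1],[0,0,0,0,1],[0,0,0,0,1],[0,0,0,0,1],[0,0,0,0,1],[0,0,0,0,1]], "force": 90}}

```text
time: 4.2
ee_pos: [0.4926, 0.2419, 0.0796]
ee_rot: [0.0, 0.809, 0.588, 0.002]
force: [-3.8, -1.1, 9.2]
finger_gap: -0.0002
finger_force: 4.9
```

```bash
python3 - <<'E'
from red import *
f=grab('side','s5.png');g=grab('wrist');print(bot.observe()["force"],reds(g))
a=f["frame"][190:340,190:370]; b=g["frame"][100:400,150:490]
cv2.imwrite("pics/c5.png",np.hstack([cv2.resize(a,(400,333)),cv2.resize(b,(378,333))]))
E
```

```text
[-2.01785044  0.01316952 10.2931163 ] [([443, 214, 29, 25, 390], [457.5, 226.0]), ([309, 219, 24, 19, 341], [319.9, 228.9]), ([129, 276, 72, 62, 1585], [169.9, 302.6])]
```

View pics/c5.png

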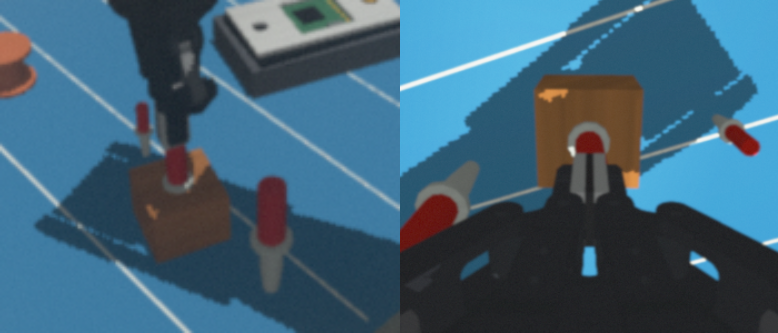

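```bash
python3 - <<'E'
from red import *
s=bot.observe();g=grab('wrist');f=grab('side')
print(s["ee_pos"],"collar",onz(g,321,223,.050),"proj tcp tip",proj(g,np.array(s["ee_pos"])-[0,0,.022]), "handle top exp",proj(g,(.492,.2405,.088)),"collar exp",proj(g,(.492,.2405,.05)))
u,v=190+177/400*180,190+147/333*150
print(u,v,onz(f,u,v,.088), proj(f,(.492,.2405,.088)),proj(f,(.492,.2405,.05)))
E
```

```text
[0.49263011 0.241865   0.07957101] collar [0.49387452 0.24369103 0.05      ] proj tcp tip [320.02634788 230.80399705] handle top exp [319.80350919 256.26981704] collar exp [319.71584298 228.45616354]
269.65 256.2162162162162 [0.48342134 0.24281116 0.088     ] [267.5119595  252.94938697] [268.68224504 269.86297299]
```

```bash
python3 - <<'E'
from red import *
s=bot.observe();g=grab('wrist');f=grab('side')
p=s["ee_pos"];tx=np.array([.309,.951,0])
for z in (.0576,.07,.08,.088):
  q=np.array([p[0],p[1],z]); print(z,"side",proj(f,q).round(1),"wrist ctr",proj(g,q).round(1),"front",proj(g,q+tx*.011).round(1))
# dark extents along column of pin
print("side col267", [(v,f["frame"][v,267].tolist()) for v in range(236,282,2)])
print("wrist col321", [(v,g["frame"][v,321].tolist()) for v in range(205,262,3)])
print("row256",[(u,g["frame"][250,u].tolist()) for u in range(296,346,3)])
E
```

```text
0.0576 side [267.6 266.8] wrist ctr [320.  230.8] front [320.  213.4]
0.07 side [267.2 261.3] wrist ctr [320.1 239.2] front [320.1 220.7]
0.08 side [266.9 256.8] wrist ctr [320.1 246.8] front [320.1 227.3]
0.088 side [266.6 253.2] wrist ctr [320.2 253.6] front [320.2 233.3]
side col267 [(236, [46, 39, 27]), (238, [44, 35, 27]), (240, [46, 37, 29]), (242, [48, 38, 31]), (244, [49, 41, 33]), (246, [49, 41, 31]), (248, [49, 39, 32]), (250, [45, 36, 26]), (252, [49, 40, 33]), (254, [49, 41, 33]), (256, [60, 57, 71]), (258, [47, 40, 91]), (260, [44, 37, 89]), (262, [47, 40, 92]), (264, [45, 37, 92]), (266, [45, 36, 89]), (268, [42, 37, 91]), (270, [46, 38, 90]), (272, [52, 50, 86]), (274, [85, 85, 81]), (276, [79, 80, 80]), (278, [50, 55, 68]), (280, [51, 56, 68])]
wrist col321 [(205, [42, 70, 101]), (208, [51, 75, 104]), (211, [109, 114, 112]), (214, [120, 126, 122]), (217, [102, 106, 115]), (220, [13, 22, 105]), (223, [20, 20, 106]), (226, [17, 19, 105]), (229, [24, 24, 107]), (232, [12, 21, 104]), (235, [23, 24, 106]), (238, [28, 28, 67]), (241, [37, 37, 33]), (244, [37, 36, 36]), (247, [30, 27, 30]), (250, [34, 30, 32]), (253, [34, 34, 35]), (256, [30, 29, 32]), (259, [35, 33, 31])]
row256 [(296, [38, 36, 40]), (299, [37, 34, 34]), (302, [36, 31, 32]), (305, [77, 76, 75]), (308, [95, 95, 94]), (311, [97, 97, 97]), (314, [95, 97, 94]), (317, [55, 56, 54]), (320, [31, 30, 29]), (323, [51, 53, 53]), (326, [98, 99, 96]), (329, [97, 98, 96]), (332, [96, 98, 96]), (335, [77, 77, 75]), (338, [34, 33, 32]), (341, [36, 32, 34]), (344, [38, 36, 36])]
```

The closed fingertips sit on top of the pin handle (tips about 9 mm behind the TCP, not 22 mm ahead; both views and the 10 N contact agree). Reopen and go lower, cautiously.

{"method": "step_arm", "body": {"increments": [[0,0,-0.008,0,0.35],[0,0,-0.008,0,0.35],[0,0,-0.008,0,0.35],[0,0,-0.008,0,0.35],[0,0,-0.008,0,0.35],[0,0,-0.004,0,0.35],[0,0,0,0,0.35],[0,0,0.006,0,0.35],[0,0,0.01,0,0.35],[0,0,0.01,0,0.35]]}}

```text
time: 5.33
ee_pos: [0.4903, 0.2405, 0.0648]
ee_rot: [-0.0, 0.809, 0.588, -0.001]
force: [-0.2, -0.1, 0.4]
finger_gap: 0.0558
finger_force: 0.0
```

```bash
python3 - <<'E'
from red import *
g=grab('wrist');f=grab('side');s=bot.observe();print(s["ee_pos"],s["force"],reds(g))
print("handle top exp",proj(g,(.492,.2405,.088)),"collar exp",proj(g,(.492,.2405,.05)))
a=f["frame"][190:340,190:370]; b=g["frame"][100:400,150:490]
cv2.imwrite("pics/c6.png",np.hstack([cv2.resize(a,(400,333)),cv2.resize(b,(378,333))]))
E
```

```text
[0.49103923 0.24083964 0.06600753] [-0.45141128  0.27588957  0.0201782 ] [([456, 218, 33, 29, 496], [472.0, 232.0]), ([308, 225, 31, 57, 1394], [322.6, 253.6]), ([169, 285, 24, 13, 180], [180.9, 291.0]), ([131, 346, 12, 16, 84], [136.5, 353.2])]
handle top exp [323.64333128 267.21052097] collar exp [323.05902121 234.61224588]
```

View pics/c6.png

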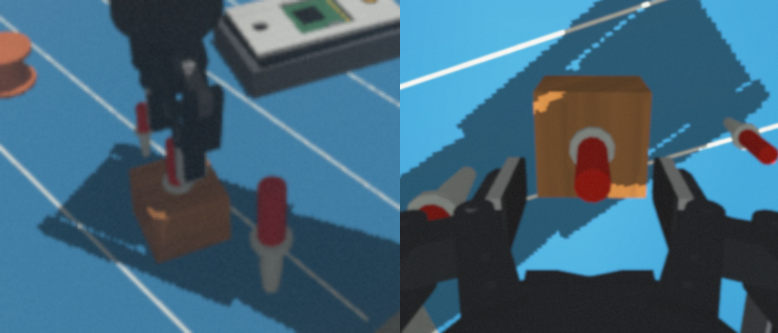

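Handle (top at crop (592,190), collar (591,147)) stands centred between the open fingers; tips are still at about z 0.08. Lower 15 mm more and close.

{"method": "step_arm", "body": {"increments": [[0,0,0.005,0,0.35],[0,0,0.01,0,0.35],[0,0,0.015,0,0.35],[0,0,0.015,0,0.35],[0,0,0.015,0,0.35]]}}

```text
time: 5.85
ee_pos: [0.491, 0.2408, 0.051]
ee_rot: [-0.0, 0.809, 0.588, -0.001]
force: [-0.0, -0.5, 0.3]
finger_gap: 0.0556
finger_force: 0.0
```

{"method": "step_arm", "body": {"increments": [[0,0,0,0,0.6],[0,0,0,0,0.8],[0,0,0,0,1],[0,0,0,0,1],[0,0,0,0,1],[0,0,0,0,1],[0,0,0,0,1]], "force": 90}}

```text
time: 6.43
ee_pos: [0.4918, 0.2411, 0.0522]
ee_rot: [0.0, 0.809, 0.588, 0.0]
force: [0.2, -0.3, 3.4]
finger_gap: 0.0132
finger_force: 87.8
```

{"method": "step_arm", "body": {"increments": [[0,0,-0.01,0,1],[0,0,-0.025,0,1],[0,0,-0.05,0,1],[0,0,-0.08,0,1],[0,0,-0.1,0,1],[0,0,-0.1,0,1],[0,0,-0.1,0,1]]}}

```text
time: 7.02
ee_pos: [0.4921, 0.2413, 0.1533]
ee_rot: [0.0, 0.809, 0.588, 0.001]
force: [0.4, 0.2, -1.0]
finger_gap: 0.0131
finger_force: 87.8
```

```bash
python3 - <<'E'
from red import *
s=bot.observe();g=grab('wrist');f=grab('side');h=grab('scene');print(s["ee_pos"],s["force"],s["finger_gap"],reds(g),reds(h))
p=s["ee_pos"]; x,y=proj(f,p).astype(int);print(x,y)
np.save('f7.npy',{k:v for k,v in f.items() if k!='frame'},allow_pickle=True)
a=f["frame"][y-50:y+70,x-60:x+60]; x2,y2=proj(g,p).astype(int);print(x2,y2)
b=g["frame"][y2-130:y2+70,x2-100:x2+100]
cv2.imwrite("pics/c7.png",np.hstack([cv2.resize(a,(400,400)),cv2.resize(b,(400,400))]))
E
```

```text
[0.49208203 0.24125001 0.15325839] [ 0.44521913  0.15095535 -0.95614026] 0.013062868183254327 [([414, 187, 17, 16, 151], [421.8, 194.4]), ([189, 232, 43, 47, 1134], [210.1, 255.4]), ([304, 235, 33, 63, 1715], [320.0, 267.5])] [([586, 64, 17, 11, 50], [594.5, 69.0]), ([621, 105, 10, 8, 35], [625.8, 108.1]), ([632, 113, 8, 9, 41], [635.7, 116.7]), ([408, 128, 8, 17, 76], [411.8, 136.0])]
264 221
320 246
```

View pics/c7.png

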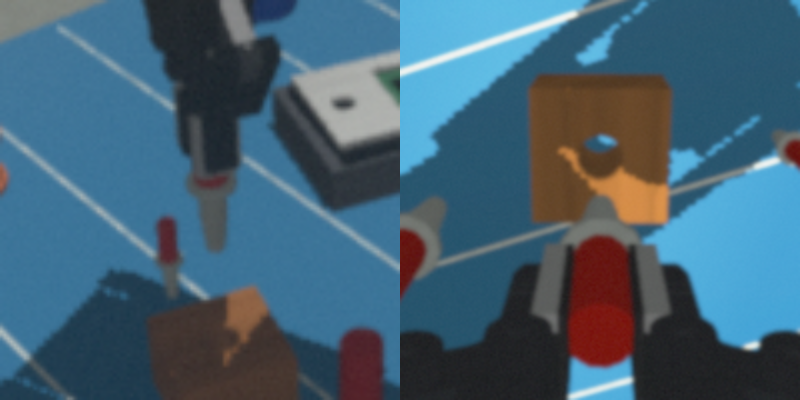

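The pin is in hand, upright, collar just below the fingertips; tip at wrist pixel about (320.5,214), handle top centre (321,287), side-view tip about (269,246).

```bash
python3 - <<'E'
from h import *
s=bot.observe();g=grab('wrist');f=np.load('f7.npy',allow_pickle=True).item();p=s["ee_pos"];print(p)
w,x,y,z=s["ee_rot"];Rt=R.from_quat([x,y,z,w]).as_matrix()
print("top",Rt.T@(onz(g,320.5,286,p[2]+.0358)-p),"tip",Rt.T@(onz(g,320.5,216,p[2]-.0442)-p),"tri",tri(ray(g,320.5,215),ray(f,269,246))[0]-p)
print("x axis",Rt[:,0],Rt[:,1],Rt[:,2])
# end-point goals
d=np.array([.5710,-.0642]);y=np.array([np.cos(np.radians(71.85)),np.sin(np.radians(71.85))])
b=d+.12*y;print("bore",b)
delta=np.array([*b,0])-p; print("tool shift", Rt.T@delta)
E
```

```text
[0.49011489 0.24050805 0.14963362]
top [-0.00144578  0.00015016 -0.03579754] tip [0.00148052 0.00027188 0.04419636] tri [-5.80912907e-05 -6.52106726e-04 -4.69396308e-02]
x axis [ 0.30904754  0.9510442  -0.00213343] [ 0.95104097 -0.30905264 -0.00274385] [-0.00326886 -0.001181   -0.99999396]
bore [0.6083807  0.04982931]
tool shift [-0.14447492  0.17181597  0.14947131]
```

{"method": "step_arm", "body": {"increments": [[-0.012,0.014,0,0,1],[-0.03,0.034,0,0,1],[-0.05,0.058,0,0,1],[-0.07,0.082,0,0,1],[-0.09,0.105,0,0,1],[-0.11,0.128,0,0,1],[-0.127,0.148,0,0,1],[-0.139,0.162,0,0,1],[-0.145,0.169,0,0,1],[-0.145,0.169,0.0,0,1],[-0.145,0.169,0.0,0,1],[-0.145,0.169,0.0,0,1]]}}

```text
time: 8.22
ee_pos: [0.6065, 0.0518, 0.1509]
ee_rot: [-0.001, 0.809, 0.588, -0.0]
force: [0.0, -0.1, -0.1]
finger_gap: 0.0136
finger_force: 87.9
```

```bash
cat > st.py <<'E'
from h import *
def st(n=4):
    P=[];F=[]
    for i in range(n):
        s=bot.observe();P.append(s["ee_pos"]);F.append(s["force"]); eyes.grab_frame("side")
    p=np.mean(P,0);b=np.array([.6084,.0498]);d=p[:2]-b
    jx=np.array([.9502,-.3115]);jy=np.array([.3115,.9502])
    print("t",s["time"],"p",p.round(4),"sd",np.std(P,0).round(4),"jig rel bore mm",(d@jx*1e3).round(2),(d@jy*1e3).round(2),"tip",(p[2]-.0442).round(4),"F",np.mean(F,0).round(2),"gap",round(float(s["finger_gap"]),4))
if __name__=="__main__": st()
E
python3 st.py
```

```text
t 8.3667 p [0.6066 0.0519 0.1512] sd [0.0001 0.0001 0.0002] jig rel bore mm -2.36 1.45 tip 0.107 F [ 0.01  0.07 -0.24] gap 0.0133
```

{"method": "step_arm", "body": {"increments": [[-0.0013,0,0.02,0,1],[-0.0013,0,0.04,0,1],[-0.0013,0,0.052,0,1],[-0.0013,0,0.055,0,1],[-0.0013,0,0.055,0,1],[-0.0013,0,0.055,0,1]]}}

```text
time: 8.92
ee_pos: [0.6073, 0.0498, 0.0973]
ee_rot: [0.0, 0.809, 0.588, 0.0]
force: [0.7, 0.0, 0.4]
finger_gap: 0.0134
finger_force: 87.9
```

```bash
python3 st.py; python3 - <<'E'
from h import *
s=bot.observe();p=s["ee_pos"];out=[]
for n in("wrist","side"):
    f=grab(n);k=100 if n=="wrist" else 60
    x,y=proj(f,p-np.array([0,0,.05])).astype(int);out.append(cv2.resize(f["frame"][y-k//2:y+k//2,x-k//2:x+k//2],(400,400),interpolation=cv2.INTER_CUBIC)); print(n,x,y,"tip exp",proj(f,p-np.array([0,0,.0442])))
cv2.imwrite("pics/c8.png",np.hstack(out))
E
```

```text
t 9.0667 p [0.6077 0.0497 0.0979] sd [0.0002 0.0001 0.0004] jig rel bore mm -0.62 -0.28 tip 0.0537 F [ 0.08 -0.11 -0.04] gap 0.0134
wrist 319 215 tip exp [319.94891547 218.13927405]
side 306 199 tip exp [306.1303388  196.84630364]
```

View pics/c8.png

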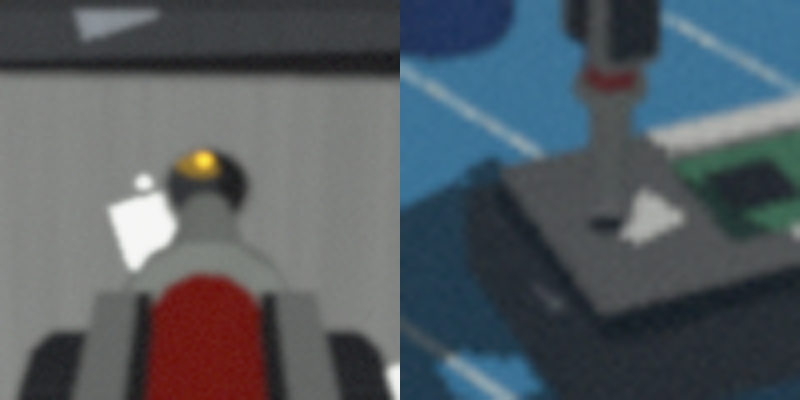

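The tip stands over the frame hole, centred on it along jig x (207 vs 207 in the crop); brass shows at left, confirming the carrier is toward −x. Shift −2.3 mm in jig x and lower gently.

{"method": "step_arm", "body": {"increments": [[0.0003,-0.0015,0,0,1],[0.0003,-0.0023,0,0,1],[0.0003,-0.0023,0.003,0,1],[0.0003,-0.0023,0.006,0,1],[0.0003,-0.0023,0.009,0,1],[0.0003,-0.0023,0.012,0,1],[0.0003,-0.0023,0.012,0,1],[0.0003,-0.0023,0.012,0,1]]}}

```text
time: 9.88
ee_pos: [0.6051, 0.0505, 0.0844]
ee_rot: [0.0, 0.809, 0.588, 0.0]
force: [2.5, 0.1, -1.0]
finger_gap: 0.0131
finger_force: 87.8
```

```bash
python3 st.py
```

```text
t 10.0333 p [0.6051 0.0506 0.0845] sd [0.     0.     0.0001] jig rel bore mm -3.41 -0.33 tip 0.0403 F [ 2.26 -0.12 -0.98] gap 0.0131
```

{"method": "step_arm", "body": {"increments": [[0,0.0004,0,0,1],[0,0.0004,0.001,0,1],[0,0.0004,0.002,0,1],[0,0.0004,0.003,0,1],[0,0.0004,0.004,0,1],[0,0.0004,0.005,0,1],[0,0.0004,0.005,0,1]]}}

```text
time: 10.67
ee_pos: [0.6056, 0.0505, 0.0797]
ee_rot: [0.0, 0.809, 0.588, 0.0]
force: [2.9, 0.5, -0.2]
finger_gap: 0.0132
finger_force: 88.0
```

```bash
python3 st.py
```

```text
t 10.8167 p [0.6055 0.0504 0.0797] sd [0. 0. 0.] jig rel bore mm -2.92 -0.27 tip 0.0355 F [ 2.26  0.03 -0.14] gap 0.0132
```

Tip at 35.5 mm with no vertical load: it's in the carrier hole. Drag the carrier toward the bore.

{"method": "step_arm", "body": {"increments": [[0,0.0005,0.0005,0,1],[0.0002,0.001,0.001,0,1],[0.0002,0.0015,0.001,0,1],[0.0002,0.002,0.001,0,1],[0.0002,0.0025,0.001,0,1],[0.0002,0.003,0.001,0,1],[0.0002,0.0035,0.001,0,1],[0.0002,0.0035,0.001,0,1]]}}

```text
time: 11.53
ee_pos: [0.6078, 0.0497, 0.0781]
ee_rot: [-0.001, 0.809, 0.588, -0.001]
force: [-2.9, 1.0, -0.6]
finger_gap: 0.0134
finger_force: 88.1
```

```bash
python3 st.py
```

```text
t 11.6833 p [0.6079 0.0497 0.0781] sd [0.0001 0.     0.    ] jig rel bore mm -0.42 -0.27 tip 0.0339 F [-3.22  1.5  -0.24] gap 0.0133
```

{"method": "step_arm", "body": {"increments": [[0,0.0005,0,0,1],[0.0002,0.001,0,0,1],[0.0002,0.001,0.001,0,1],[0.0002,0.001,0.002,0,1],[0.0002,0.001,0.003,0,1],[0.0002,0.001,0.004,0,1],[0.0002,0.001,0.005,0,1],[0.0002,0.001,0.005,0,1]]}}

```text
time: 12.4
ee_pos: [0.6097, 0.0495, 0.0735]
ee_rot: [0.0, 0.809, 0.588, 0.0]
force: [-2.7, 1.0, 1.4]
finger_gap: 0.0132
finger_force: 88.1
```

```bash
python3 st.py
```

```text
t 12.55 p [0.6097 0.0495 0.0735] sd [0. 0. 0.] jig rel bore mm 1.35 0.15 tip 0.0293 F [-2.24  1.47  0.84] gap 0.0136
```

The tip is through into the base (29 mm, no load). Continue down, easing back toward the axis.

{"method": "step_arm", "body": {"increments": [[0,-0.0004,0.001,0,1],[0,-0.0008,0.002,0,1],[0,-0.0009,0.003,0,1],[0,-0.0009,0.004,0,1],[0,-0.0009,0.005,0,1],[0,-0.0009,0.006,0,1],[0,-0.0009,0.006,0,1]]}}

```text
time: 13.18
ee_pos: [0.6087, 0.0497, 0.0673]
ee_rot: [0.0, 0.809, 0.588, -0.0]
force: [-0.8, 1.1, -0.3]
finger_gap: 0.0135
finger_force: 88.1
```

```bash
python3 st.py
```

```text
t 13.3333 p [0.6087 0.0497 0.0674] sd [0.     0.     0.0001] jig rel bore mm 0.37 -0.0 tip 0.0232 F [-0.31  0.7  -0.72] gap 0.013
```

{"method": "step_arm", "body": {"increments": [[0,0,0.001,0,1],[0,0,0.002,0,1],[0,0,0.003,0,1],[0,0,0.004,0,1],[0,0,0.005,0,1],[0,0,0.006,0,1],[0,0,0.007,0,1],[0,0,0.007,0,1]]}}

```text
time: 14.05
ee_pos: [0.6083, 0.0499, 0.0601]
ee_rot: [-0.0, 0.809, 0.588, -0.0]
force: [-1.7, 1.6, -1.6]
finger_gap: 0.0134
finger_force: 88.1
```

```bash
python3 st.py
```

```text
t 14.2 p [0.6084 0.0499 0.0602] sd [0. 0. 0.] jig rel bore mm -0.08 0.08 tip 0.016 F [-1.45  1.53 -0.77] gap 0.0134
```

{"method": "step_arm", "body": {"increments": [[0,0,0.001,0,1],[0,0,0.002,0,1],[0,0,0.003,0,1],[0,0,0.004,0,1],[0,0,0.005,0,1],[0,0,0.006,0,1],[0,0,0.007,0,1],[0,0,0.007,0,1]], "force": 110}}

```text
time: 14.92
ee_pos: [0.6093, 0.0501, 0.0575]
ee_rot: [-0.0, 0.809, 0.588, 0.0]
force: [-10.8, 3.7, 18.3]
finger_gap: 0.0128
finger_force: 110.5
```

```bash
python3 st.py
```

```text
t 15.0667 p [0.6093 0.0501 0.0574] sd [0. 0. 0.] jig rel bore mm 0.73 0.58 tip 0.0132 F [-11.13   3.24  18.02] gap 0.0129
```

{"method": "step_arm", "body": {"increments": [[0,-0.0005,0,0,1],[0,-0.001,0,0,1],[0,-0.0015,0,0,1],[0,-0.0015,0,0,1]]}}

```text
time: 15.45
ee_pos: [0.609, 0.0502, 0.0575]
ee_rot: [0.001, 0.809, 0.588, 0.001]
force: [-7.2, 1.4, 15.3]
finger_gap: 0.0128
finger_force: 110.1
```

```bash
python3 st.py
```

```text
t 15.6 p [0.609  0.0502 0.0575] sd [0. 0. 0.] jig rel bore mm 0.5 0.55 tip 0.0133 F [-7.42  1.39 15.01] gap 0.0128
```

{"method": "step_arm", "body": {"increments": [[0,-0.0005,0,0,1],[0,-0.001,0,0,1],[0,-0.0015,0,0,1],[0,-0.002,0.0,0,1],[0,-0.0025,0.0005,0,1],[0,-0.0025,0.001,0,1],[0,-0.0025,0.001,0,1]]}}

```text
time: 16.23
ee_pos: [0.6085, 0.0503, 0.0572]
ee_rot: [0.003, 0.809, 0.588, 0.003]
force: [-3.0, 0.3, 13.9]
finger_gap: 0.0128
finger_force: 109.6
```

```bash
python3 st.py
```

```text
t 16.3833 p [0.6085 0.0503 0.0572] sd [0. 0. 0.] jig rel bore mm -0.03 0.55 tip 0.013 F [-3.4  -0.13 14.  ] gap 0.0128
```

{"method": "step_arm", "body": {"increments": [[0,-0.0004,0.0005,0,1],[0,-0.0006,0.001,0,1],[0,-0.0006,0.0015,0,1],[0,-0.0006,0.002,0,1],[0,-0.0006,0.0025,0,1],[0,-0.0006,0.003,0,1],[0,-0.0006,0.003,0,1]]}}

```text
time: 17.02
ee_pos: [0.6084, 0.0505, 0.0548]
ee_rot: [0.003, 0.809, 0.588, 0.003]
force: [-3.4, -0.1, 14.5]
finger_gap: 0.0125
finger_force: 109.9
```

```bash
python3 st.py
```

```text
t 17.1667 p [0.6084 0.0505 0.0548] sd [0. 0. 0.] jig rel bore mm -0.17 0.63 tip 0.0106 F [-3.65 -0.34 14.94] gap 0.0127
```

{"method": "step_arm", "body": {"increments": [[0,-0.0004,0.0005,0,1],[0,-0.0006,0.001,0,1],[0,-0.0006,0.0015,0,1],[0,-0.0006,0.002,0,1],[0,-0.0006,0.0025,0,1],[0,-0.0006,0.003,0,1],[0,-0.0006,0.0035,0,1],[0,-0.0006,0.004,0,1],[0,-0.0006,0.004,0,1]]}}

```text
time: 17.97
ee_pos: [0.6083, 0.0506, 0.0512]
ee_rot: [0.004, 0.809, 0.588, 0.003]
force: [-3.4, -0.6, 16.6]
finger_gap: 0.0132
finger_force: 110.0
```

```bash
python3 st.py
```

```text
t 18.1167 p [0.6083 0.0506 0.0512] sd [0. 0. 0.] jig rel bore mm -0.32 0.7 tip 0.007 F [-3.4  -0.68 16.51] gap 0.0127
```

{"method": "step_arm", "body": {"increments": [[0,-0.0003,0.0005,0,1],[0,-0.0003,0.001,0,1],[0,-0.0003,0.0015,0,1],[0,-0.0003,0.0018,0,1],[0,-0.0003,0.0018,0,1]]}}

```text
time: 18.58
ee_pos: [0.6083, 0.0506, 0.0498]
ee_rot: [0.004, 0.809, 0.588, 0.004]
force: [-3.5, -0.4, 17.5]
finger_gap: 0.0127
finger_force: 110.1
```

```bash
python3 st.py
```

```text
t 18.7333 p [0.6083 0.0506 0.0498] sd [0. 0. 0.] jig rel bore mm -0.36 0.71 tip 0.0056 F [-4.22 -0.45 17.8 ] gap 0.0128
```

{"method": "step_arm", "body": {"increments": [[0,-0.0002,0.0004,0,1],[0,-0.0002,0.0008,0,1],[0,-0.0002,0.0008,0,1]]}}

```text
time: 19.03
ee_pos: [0.6083, 0.0506, 0.0497]
ee_rot: [0.004, 0.809, 0.588, 0.004]
force: [-3.9, -1.6, 21.4]
finger_gap: 0.0131
finger_force: 110.2
```

```bash
python3 st.py
```

```text
t 19.1833 p [0.6083 0.0506 0.0497] sd [0. 0. 0.] jig rel bore mm -0.35 0.72 tip 0.0055 F [-5.18 -0.97 20.86] gap 0.0128
```

{"method": "step_arm", "body": {"increments": [[0,-0.0005,0.0005,0,1],[0,-0.001,0.0005,0,1],[0,-0.001,0.0005,0,1]]}}

```text
time: 19.48
ee_pos: [0.6082, 0.0506, 0.0497]
ee_rot: [0.005, 0.809, 0.588, 0.004]
force: [-3.8, -1.3, 21.4]
finger_gap: 0.0129
finger_force: 110.2
```

```bash
python3 st.py
```

```text
t 19.6333 p [0.6082 0.0506 0.0497] sd [0. 0. 0.] jig rel bore mm -0.43 0.75 tip 0.0055 F [-3.74 -1.2  20.86] gap 0.013
```

{"method": "step_arm", "body": {"increments": [[0,0.0,-0.001,0,1],[0,0.0,-0.002,0,1],[0,0.0,-0.003,0,1],[0,0,-0.004,0,1],[0,0,-0.004,0,1]]}}

```text
time: 20.1
ee_pos: [0.6067, 0.0508, 0.0498]
ee_rot: [0.004, 0.809, 0.588, 0.004]
force: [4.2, -2.8, 7.7]
finger_gap: 0.0127
finger_force: 108.9
```

```bash
python3 st.py
```

```text
t 20.25 p [0.6067 0.0508 0.0498] sd [0. 0. 0.] jig rel bore mm -1.92 0.46 tip 0.0056 F [ 4.28 -2.46  7.59] gap 0.0126
```

{"method": "step_arm", "body": {"increments": [[-0.0003,0.0008,0,0,1],[-0.0005,0.0016,-0.0005,0,1],[-0.0005,0.0024,-0.001,0,1],[-0.0005,0.0024,-0.001,0,1]]}}

```text
time: 20.63
ee_pos: [0.607, 0.0505, 0.0498]
ee_rot: [0.002, 0.809, 0.588, 0.002]
force: [1.1, -0.7, 7.2]
finger_gap: 0.0129
finger_force: 108.9
```

```bash
python3 st.py
```

```text
t 20.7833 p [0.607  0.0505 0.0498] sd [0. 0. 0.] jig rel bore mm -1.59 0.22 tip 0.0056 F [ 1.06 -0.07  7.5 ] gap 0.0128
```

{"method": "step_arm", "body": {"increments": [[0,0.0008,0,0,1],[0,0.0015,0,0,1],[0,0.0015,0,0,1]]}}

```text
time: 21.08
ee_pos: [0.6074, 0.0504, 0.0498]
ee_rot: [0.001, 0.809, 0.588, 0.001]
force: [-1.7, 1.0, 10.9]
finger_gap: 0.0126
finger_force: 109.3
```

```bash
python3 st.py; python3 -c "
from h import *
s=bot.observe();w,x,y,z=s['ee_rot'];print(R.from_quat([x,y,z,w]).as_matrix()[:,2])"
```

```text
t 21.2333 p [0.6073 0.0504 0.0498] sd [0. 0. 0.] jig rel bore mm -1.19 0.25 tip 0.0056 F [-1.56  1.56 10.61] gap 0.013
[ 2.73857122e-03  5.21724347e-04 -9.99996114e-01]
```

{"method": "step_arm", "body": {"increments": [[0,0,-0.001,0,1],[0,0,-0.001,0,0.9],[0,0,-0.001,0,0.7],[0,0,-0.001,0,0.5],[0,0,-0.001,0,0.4],[0,0,-0.001,0,0.4],[0,0,-0.001,0,0.4]]}}

```text
time: 21.87
ee_pos: [0.6054, 0.05, 0.0478]
ee_rot: [-0.0, 0.809, 0.588, -0.001]
force: [-0.3, -0.4, -0.4]
finger_gap: 0.0511
finger_force: 0.0
```

```bash
python3 st.py
```

```text
t 22.0167 p [0.6056 0.0501 0.048 ] sd [0.0001 0.     0.0002] jig rel bore mm -2.76 -0.61 tip 0.0038 F [0.18 0.06 0.42] gap 0.0514
```

{"method": "step_arm", "body": {"increments": [[0,0.002,-0.005,0,0.4],[0,0.002,-0.015,0,0.4],[0,0.002,-0.03,0,0.4],[0,0.002,-0.05,0,0.4],[0,0.002,-0.08,0,0.4],[0,0.002,-0.11,0,0.4],[0,0.002,-0.13,0,0.4],[0,0.002,-0.14,0,0.4],[0,0.002,-0.14,0,0.4],[0,0.002,-0.14,0,0.4]]}}

```text
time: 22.9
ee_pos: [0.6078, 0.0495, 0.1888]
ee_rot: [0.0, 0.809, 0.588, 0.0]
force: [-1.0, -0.9, -0.2]
finger_gap: 0.0513
finger_force: 0.0
```

```bash
python3 - <<'E'
from red import *
s=bot.observe();f=grab('wrist','w9.png');g=grab('side','s9.png');print(s["ee_pos"],s["force"],reds(f))
b=np.array([.6084,.0498])
for z in(.0855,.0475):print(z,proj(f,(*b,z)),proj(g,(*b,z)))
h=cv2.cvtColor(f["frame"],cv2.COLOR_BGR2HSV)
r=[q for q in reds(f) if abs(q[1][0]-320)<40][0][0]
u,v=r[0]+r[2]/2,r[1]+r[3]-r[2]/2
print("top",onz(f,u,v,.0855))
h=cv2.cvtColor(g["frame"],cv2.COLOR_BGR2HSV);m=(((h[...,0]<8)|(h[...,0]>172))&(h[...,1]>120)).astype(np.uint8)
m[:,:280]=0;m[:,340:]=0;m[230:]=0
ys,xs=np.nonzero(m);print("side red",xs.min(),xs.max(),ys.min(),ys.max())
E
```

```text
[0.60784968 0.04949966 0.18875475] [-1.01584544 -0.85721441 -0.19491136] [([217, 8, 18, 18, 181], [225.0, 16.1]), ([0, 49, 30, 25, 586], [13.2, 62.3]), ([312, 178, 15, 25, 291], [319.1, 190.7])]
0.0855 [320.50467137 193.9391956 ] [305.86679488 184.12712431]
0.0475 [320.41929026 183.50005601] [305.87435664 199.21291806]
top [0.60716443 0.04875718 0.0855    ]
side red 305 310 184 200
```

```bash
python3 -c "
from bench import bot
print(bot.close_job())"
```

```text
the job is handed in; nothing more can be done
None
```

The pin is home in the jig: it stopped at the expected height (tip about 5.5 mm above the bench) under about 21 N of downward push, the gripper has let go and moved clear, and the job is handed in at about 23 s; my first grasp closed too high and pressed on the pin's handle with about 10 N.

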